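Close the emission chamber and draw its air sample to the set ring

ROBOT

A 7-joint arm with a two-finger parallel gripper is mounted at the origin on the work surface. World frame = base frame: x ahead of the robot, y to its left, z up, the work surface at z = 0. Lengths are in m, angles in rad, forces in N, time in s.
With the tool pointing down it reaches from about 0.4 to 0.85 m from the base axis. Payload 4.5 kg.
Tool frame: the origin (TCP) lies between the finger pads; the fingertips stand r.finger_overhang ahead of it and the grasp point (between the pads) lies 8 mm behind it (r.finger_overhang is the distance from the TCP to the fingertips, in m); z points along the fingers, x is the direction in which the jaws open and shut, and the axes are right-handed (so a half turn about z gives the same grasp; the last joint's range is limited). The gripper opens to 88 mm and grips with 3 to 60 N. Pads are 18 mm wide; open, the fingers measure 123 mm over their backs; the gripper's body (75 mm by 187 mm) begins 45 mm behind the grasp point.
Start: joints at [1.179, 0.689, -0.195, 1.565, 0.157, 0.902, -0.215], TCP at [0.258, -0.569, 0.218] pointing down, gripper open.
Joint ranges: [-3.01, 3.01], [-0.46, 2.08], [-1.47, 1.51], [0.13, 2.56], [-1, 4.14], [0.04, 2.09], [-2.66, 2.66]. Speed limits (rad/s): [2.57, 2.57, 3.14, 3.14, 3.14, 3.14, 3.14].

INTERFACE

Orientations are given as a unit quaternion [x, y, z, w].
In Python, from plant import r gives the robot as it stands.
- The arm moves only by the tool move_arm, never from a script. Its argument "targets" is a list that holds one entry, the list of rows, each a list of 7 numbers: the turn, a rotation vector about the world's x, y, z in rad, then the shift along the world's x, y, z in m, then the opening, from 0 (shut) to 1 (fully open). A call has 1 to 5 rows; each row shifts and turns the pose as measured when the row begins; what a row does not reach is not made up. A row lasts 1/10 s, in which the tool goes at most 50 mm and 8.59 degrees, less where a joint would pass 70% of its speed; a pose out of reach is approached as far as the arm can. A call with a gripper value outside its range is refused whole. The fingers move at their own pace and stop on an object; "force" is the grip in N (left out, the last holds). Time passes only in rows, so rows that do not move let the fingers close. It gives the time, the measured TCP pose, the force and the opening at its end, in the units of the state.
- r.get_state(): the state, without advancing time (a new reading comes with each control period).
- r.snapshot(name): name is "side" or "top" or "wrist"; returns a dict with "frame" (384x512x3 uint8, red, green, blue), "K" (3x3 intrinsics, pixels), "D" ([k1, k2, p1, p2, k3] as OpenCV has them; the pictures are not rectified), "T" (4x4, takes a point from camera to world coordinates). Camera axes: x right, y up, looking along -z (the intrinsics and any distortion apply to the point x, -y, -z); pixel columns grow to the right and rows downward; lengths in m; the calibration is good to about 2 mm. A picture is of the moment at which its call begins. There is no depth.
- r.finish_job(): hands the job in, once; it reports no verdict.
Trained networks look in a picture, given as the dict that the camera call returned (one of the last four; its "shot" number tells which), for a name from the list of things; names that differ only in an ending like _2 or _b are one class to them, and where a whole thing is asked for, a point or a joint stands for the part that bears it (a point fixed in the world has none). Each returns a list of dicts, best first, with "score" (0 to 1); they miss things now and then, are a little off and sometimes report something else, mostly with a low value. They report only what shows in the picture. A call takes as long as a camera call.
- r.find_in(picture, query): "centre" ([row, column] in pixels, amid what is visible of it).
The state is a dict: "clock": time; "q": joint angles; "qd": joint speeds; "joint_torque": joint torques, N m; "tool_pos": TCP position; "eef_rot": TCP orientation; "contact_force": force on the tool from outside, world axes, zero at the start; "moment": the same for the moment, N m; "opening": opening from 0.0 (shut) to 1.0 (fully open).
Only numpy, scipy, OpenCV 4.12 (cv2) and the standard library are available. Lean on these libraries where they do the work, as an engineer would, in place of code of your own. Each camera call takes 0.05 s, during which the arm holds its last target. There are 200 camera calls.

TASK

Gently lower the open sash of the clear emission test chamber (its handle is the blue bar in front) until it is fully shut. Then draw the sampling pump beside it: take its orange T handle and pull the rod straight up against the pump's inner spring until the yellow line at the piston's lower edge is level with the red set ring on the barrel, and not beyond it; finish while still holding the handle there, with the sash shut, so that the sample is kept. Leave the other things on the bench standing where they are.

Things in the scene. Friction and masses are not known exactly. Their poses are not given: they have to be found in the camera images.
- sash_handle (a point): Centre of the sash's blue handle bar: 130 mm long along its y, 12 x 12 mm, 42 mm in front of the clear 238 x 6 mm sash panel (a 33 mm gap; 10 mm arms join them 56 mm either side of the middle). Axes are the unit's: x into the chamber, z up. The panel's top is 6 mm above the bar's centre. Shut: 150 mm above the bench. Guide columns, 276 mm high, stand 128 mm either side, in the panel's plane.
- sash (a joint): Height of the sash above shut, m: 0 = fully shut on its sill, 0.11 = top of its travel. It starts 0.05 to 0.10 up and stays wherever it is left: friction (about 6 N) carries its 0.3 kg, so it takes some 3 to 6 N to push it down by its bar and about 9 N to lift it.
- pump_handle (a point): Centre of the pump's orange T handle bar with black ends: 84 mm long along its y, 16 x 16 mm, level, on a 10 mm steel rod that slides straight up (a 20 mm collar, 12 mm high, just below the bar). Axes are the unit's. Home: 207 mm above the bench, its underside 28 mm above the pump's 54 mm wide cap. It stands 240 mm along +y from the sash's middle and 74 mm along +x from the sash's bar.
- rod (a joint): How far the pump rod is drawn out, m: 0 = home, 0.088 = end stop. A spring inside the barrel pulls it back: about 5 N (with the weight of the moving parts) just off home, rising by 110 N/m to about 13 N at 0.07; it goes home by itself when let go.
- piston_edge (a point): Middle of the yellow line (4 mm high) round the lower edge of the black piston, seen through the clear barrel (48 mm diameter) of the pump; rises with the rod and handle, always 155 mm below the centre of the T handle bar.
- set_ring (a point): Middle of the red set ring (4 mm thick, with a small red tab at the front and at the back) round the clear barrel. It is already set and stays where it is, 45 to 75 mm above the piston edge's place at rest; the draw is right when piston_edge is at the same height.
- unit: The apparatus, fixed to the bench: grey base plate, 250 (x) x 460 (y) x 12 mm, with the clear chamber (195 x 240 mm, roof 156 mm up, fan on it to 188 mm), its sash in front, and at the +y end the upright pump on a blue foot, joined by a thin steel sorbent tube. Origin: centre of the plate's underside; x points from the sash into the chamber, z up. Pump axis at (-80, 160) mm.
- amber_bottle: Brown bottle, 54 mm diameter, 115 mm high, standing on the base plate between the chamber and the pump, some 150 mm further along the unit's x than the pump's axis. Origin: centre of its underside. To be left alone.
- vial_rack: White rack, 75 x 115 mm, with blue-capped vials, 48 mm high. Origin: centre of its underside. To be left alone.
- beaker: Glass beaker, 72 mm diameter, 95 mm high. Origin: centre of its underside. To be left alone.
- tube_tray: Open aluminium tray, 85 x 130 x 22 mm, with steel sorbent tubes. Origin: centre of its underside. To be left alone.
- glove_box: Blue glove box, 120 x 220 x 75 mm, with a glove showing 11 mm above its top. Origin: centre of its underside. To be left alone.
- pipette: White pipette, 240 mm long along its x, lying on the bench, 22 mm high. Origin: on the bench under its length, 150 mm from its red button end. To be left alone.

How it is judged:
By the outcome, as a careful person would: the job done as asked, in the order asked, and still so for the second after the job is handed in, while the arm keeps its last pose, push and grip.
It also fails if it takes over 45 s, if anything falls off the work surface, if the arm or the gripper's body presses on something with over 40 N, if the wrist force passes 120 N, or if a joint passes its speed limit or range.

## Working session

There is one attempt and no reset: what is moved stays moved. The work goes in short steps, Python scripts to look and compute and a tool call to move; the robot and the scene stay as the last step left them, time stands still between calls to the robot, and variables do not carry over. Pictures are saved under pics/ and viewed, about 8 in all and at most 12, crops included, and the job is handed in when it is done.

Besides the shell and the picture viewer there is one more tool, called after ">>>" as a command line: name --argument value ..., lists and objects as JSON in quotes. move_arm: Moves the arm, as the interface text tells. Its arguments: {"type":"object","properties":{"targets":{"type":"array","items":{"type":"array","items":{"type":"array","items":{"type":"number"}}}},"force":{"type":"number"}},"required":["targets"]}

```bash
ls; mkdir -p pics; cat > h.py <<'E'
import numpy as np, cv2
from plant import r
def snap(n,save=None):
    s=r.snapshot(n)
    if save: cv2.imwrite('pics/'+save,cv2.cvtColor(s['frame'],cv2.COLOR_RGB2BGR))
    return s
def ray(s,rc):
    u=cv2.undistortPoints(np.array([[[rc[1],rc[0]]]],float),np.array(s['K'],float),np.array(s['D'],float))[0,0]
    T=np.array(s['T']); d=T[:3,:3]@np.array([u[0],-u[1],-1.]); return T[:3,3],d/np.linalg.norm(d)
def tri(rs):
    A=sum(np.eye(3)-np.outer(d,d) for o,d in rs); b=sum((np.eye(3)-np.outer(d,d))@o for o,d in rs)
    return np.linalg.solve(A,b)
def proj(s,p):
    T=np.array(s['T']); c=T[:3,:3].T@(np.array(p,float)-T[:3,3]); c=c*[1,-1,-1]
    return cv2.projectPoints(c[None],np.zeros(3),np.zeros(3),np.array(s['K'],float),np.array(s['D'],float))[0][0,0][::-1]
def atz(s,rc,z):
    o,d=ray(s,rc); return o+d*(z-o[2])/d[2]
E
python3 - <<'E'
from h import *
np.set_printoptions(precision=4,suppress=True)
S={n:snap(n,n+'0.png') for n in('side','top')}
print(r.finger_overhang, {n:S[n]['T'] for n in S}, S['side']['K'])
for q in['sash_handle','pump_handle','piston_edge','set_ring','unit','amber_bottle','vial_rack','beaker','tube_tray','glove_box','pipette']:
    f={n:r.find_in(S[n],q)[:2] for n in S}
    print(q,{n:[(np.round(x['centre'],1),round(x['score'],2)) for x in f[n]] for n in f})
    if all(f.values()): print('   ',tri([ray(S[n],f[n][0]['centre']) for n in S]))
print(r.get_state())
im=np.hstack([cv2.imread('pics/side0.png'),cv2.imread('pics/top0.png')])
E
```

```text
pics
0.011 {'side': array([[-0.6951,  0.433 , -0.5738, -0.1522],
       [-0.7187, -0.4355,  0.542 ,  0.5605],
       [-0.0152,  0.7892,  0.6139,  0.8447],
       [ 0.    ,  0.    ,  0.    ,  1.    ]]), 'top': array([[ 0.0194,  0.9968, -0.0775,  0.4008],
       [-0.9996,  0.021 ,  0.0197, -0.0534],
       [ 0.0212,  0.0771,  0.9968,  1.6135],
       [ 0.    ,  0.    ,  0.    ,  1.    ]])} [[356.4533   0.     261.089 ]
 [  0.     356.4533 196.8649]
 [  0.       0.       1.    ]]
sash_handle {'side': [(array([190.5, 230.9]), 0.68), (array([156.2, 315.5]), 0.49)], 'top': [(array([174.9, 226.5]), 0.89)]}
    [0.5495 0.0243 0.1886]
pump_handle {'side': [(array([206.5, 146.9]), 0.48)], 'top': []}
piston_edge {'side': [(array([206., 150.]), 0.48)], 'top': [(array([209.5, 112.3]), 0.52), (array([149.4, 223.4]), 0.19)]}
    [0.4111 0.3469 0.3954]
set_ring {'side': [(array([236.3, 159.1]), 0.55)], 'top': []}
unit {'side': [(array([211.9, 207.9]), 0.68)], 'top': [(array([150.3, 220.4]), 0.69), (array([234.8, 157.8]), 0.62)]}
    [0.6565 0.0543 0.0566]
amber_bottle {'side': [(array([210.3, 167.5]
[... 548 characters left out ...]
.6]), 0.58)]}
    [ 0.4771 -0.6558  0.0267]
pipette {'side': [(array([337.7, 206. ]), 0.84), (array([206.7, 151.7]), 0.39)], 'top': [(array([234. , 154.8]), 0.64)]}
    [ 0.3254  0.3182 -0.0205]
{'clock': 1.2, 'q': array([ 1.1788,  0.6891, -0.1946,  1.5653,  0.1573,  0.9025, -0.2151]), 'qd': array([ 0.0015,  0.0015, -0.0008, -0.0008,  0.0006, -0.0009, -0.001 ]), 'joint_torque': array([ -0.0003, -52.75  ,  -1.2666, -15.3743,  -0.0517,  -0.0008,
         0.0001]), 'tool_pos': array([ 0.2582, -0.5692,  0.2185]), 'eef_rot': array([ 0.8406, -0.5417,  0.    ,  0.    ]), 'contact_force': array([ 0.1436,  0.6531, -1.0917]), 'moment': array([-0.013 , -0.0268, -0.0055]), 'opening': 0.9981811205921124}
```

View pictures.

View pics/side0.png

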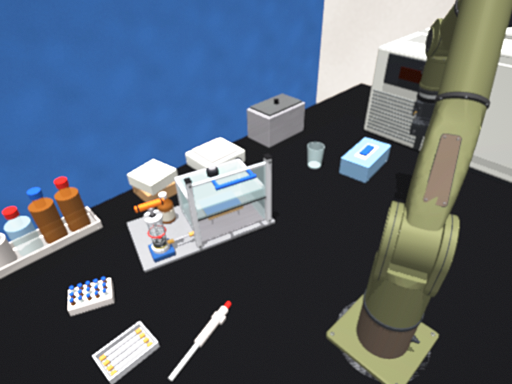

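View pics/top0.png

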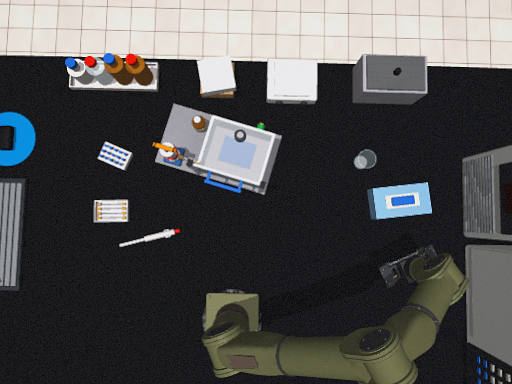

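```bash
python3 - <<'E'
from h import *
np.set_printoptions(precision=4,suppress=True)
S={n:snap(n) for n in('side','top')}
def seg(s,lo,hi,box):
    h=cv2.cvtColor(s['frame'],cv2.COLOR_RGB2HSV); m=cv2.inRange(h,lo,hi); z=np.zeros_like(m); a,b,c,d=box; z[a:b,c:d]=m[a:b,c:d]
    p=np.argwhere(z); c=p.mean(0); u,_,v=np.linalg.svd(p-c,full_matrices=False); t=(p-c)@v[0]; w=(p-c)@v[1]
    print(len(p),c,np.ptp(t),np.ptp(w)); return c, c+v[0]*t.min(), c+v[0]*t.max()
B=((105,150,80),(125,255,255)); O=((8,180,120),(18,255,255))
for nm,hsv,bt,bs in(('bar',B,(172,198,200,248),(165,192,205,262)),('T',O,(135,162,145,185),(192,218,125,180))):
    t=seg(S['top'],*hsv,bt); s=seg(S['side'],*hsv,bs)
    print(nm,t,s); print(tri([ray(S['top'],t[0]),ray(S['side'],s[0])]))
    for z in(.2,.207,.22,.24): print(z,[atz(S['top'],x,z)[:2] for x in t],[atz(S['side'],x,z)[:2] for x in s])
for n,b in(('top',(100,240,120,310)),('side',(130,280,110,290))):
    a=S[n]['frame'][b[0]:b[1],b[2]:b[3]]; cv2.imwrite(f'pics/c_{n}.png',cv2.resize(a[:,:,::-1],None,fx=4,fy=4,interpolation=cv2.INTER_CUBIC))
E
```

```text
212 [184.4057 222.6321] 38.87999972622174 12.639999886712538
163 [180.4172 235.2822] 43.102316980314875 9.137919552051212
bar (array([184.4057, 222.6321]), array([189.86  , 241.3325]), array([178.9736, 204.0077])) (array([180.4172, 235.2822]), array([187.1853, 213.9637]), array([174.1429, 255.0454]))
[0.5108 0.0339 0.2505]
0.2 [array([0.5139, 0.0361]), array([ 0.496 , -0.0303]), array([0.5318, 0.1023])] [array([ 0.5682, -0.01  ]), array([0.5874, 0.0596]), array([ 0.5495, -0.0776])]
0.207 [array([0.5134, 0.0357]), array([ 0.4955, -0.0304]), array([0.5311, 0.1015])] [array([ 0.5604, -0.0038]), array([0.5794, 0.065 ]), array([ 0.5419, -0.0706])]
0.22 [array([0.5123, 0.0348]), array([ 0.4947, -0.0306]), array([0.5299, 0.1001])] [array([0.5459, 0.0077]), array([0.5645, 0.0751]), array([ 0.5277, -0.0578])]
0.24 [array([0.5107, 0.0336]), array([ 0.4933, -0.031 ]), array([0.5281, 0.0979])] [array([0.5235, 0.0254]), array([0.5416, 0.0907]), array([ 0.506, -0.038])]
50 [147.44 164.36] 31.340332336254704 11.371468143025456
222 [205.5676 155.5631] 38.455148788563434 10.872811370143445
T (array([147.44, 164.36]), array([153.6081, 181.8438]), array([143.1814, 152.2888])) (array([205.5676, 155.5631]), array([203.537 , 171.3268]), array([208.4499, 133.1868]))
[0.6369 0.2399 0.2039]
0.2 [array([0.6411, 0.2459]), array([0.6204, 0.1833]), array([0.6554, 0.2892])] [array([0.6365, 0.2339]), array([0.6121, 0.1965]), array([0.6706, 0.2863])]
0.207 [array([0.6399, 0.2444]), array([0.6193, 0.1822]), array([0.6541, 0.2875])] [array([0.6279, 0.2375]), array([0.6038, 0.2005]), array([0.6616, 0.2892])]
0.22 [array([0.6377, 0.2417]), array([0.6173, 0.18  ]), array([0.6518, 0.2843])] [array([0.612 , 0.2441]), array([0.5884, 0.2078]), array([0.645 , 0.2948])]
0.24 [array([0.6343, 0.2375]), array([0.6142, 0.1766]), array([0.6482, 0.2795])] [array([0.5875, 0.2542]), array([0.5647, 0.2191]), array([0.6195, 0.3033])]
```

View pics/c_side.png

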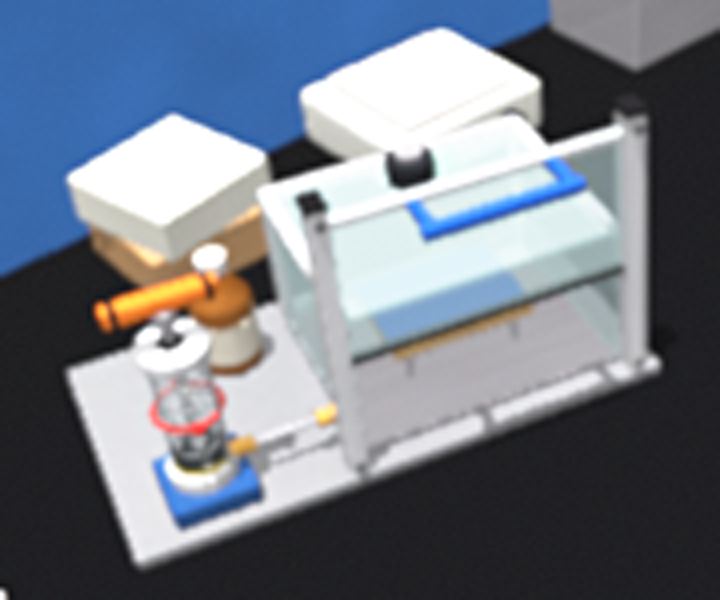

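Side crop: the blue sash bar runs from about (180,215) to (174,256) in the full image. The orange T is at (205,150), and the red ring is clearly above the yellow piston edge. The unit's yaw is about -15°. I'll work out the pushing pose next: tool tilted back, fingers closed, jaws along the bar.

```bash
cat >> h.py <<'E'
from scipy.spatial.transform import Rotation as R
YAW=np.radians(-15.0)
XU=np.array([np.cos(YAW),np.sin(YAW),0]); YU=np.array([-np.sin(YAW),np.cos(YAW),0]); ZU=np.array([0,0,1.])
def want(tilt,jaw):  # tool z leaning tilt deg towards +x_u, jaw axis 'y' or 'x'
    t=np.radians(tilt); z=np.sin(t)*XU-np.cos(t)*ZU
    x=YU if jaw=='y' else np.cos(t)*XU+np.sin(t)*ZU
    Rm=np.c_[x,np.cross(z,x),z]; return [R.from_matrix(Rm*s) for s in ([1,1,1],[-1,-1,1])]
def todo(pos,tilt,jaw):
    s=r.get_state(); R0=R.from_quat(s['eef_rot'])
    o=[(w*R0.inv()).as_rotvec() for w in want(tilt,jaw)]
    for v in o: print('rot',v.round(3),'deg',np.degrees(np.linalg.norm(v)).round(1))
    print('shift',(np.array(pos)-s['tool_pos']).round(4),'pos',s['tool_pos'].round(4),'F',s['contact_force'].round(2),'q',s['q'].round(2),'t',s['clock'],'op',round(s['opening'],3))
E
python3 -c "
from h import *
todo([.5055,.035,.31],25,'y')"
```

```text
rot [-0.564 -0.046  2.405] deg 141.6
rot [ 0.037 -0.443 -0.676] deg 46.4
shift [0.2473 0.6042 0.0915] pos [ 0.2582 -0.5692  0.2185] F [-0.02  0.08  0.38] q [ 1.18  0.69 -0.19  1.57  0.16  0.9  -0.22] t 1.3 op 0.998
```

>>> move_arm --targets '[[[0.0025,-0.03,-0.045,0.016,0.038,0.02,0],[0.0025,-0.03,-0.045,0.016,0.038,0.02,0],[0.0025,-0.03,-0.045,0.016,0.038,0.02,0],[0.0025,-0.03,-0.045,0.016,0.038,0.02,0],[0.0025,-0.03,-0.045,0.016,0.038,0.02,0]]]'

```text
clock: 1.8
tool_pos: [0.3364, -0.3771, 0.3173]
eef_rot: [0.766, -0.638, 0.059, -0.048]
contact_force: [0.7, 0.2, 0.8]
opening: 0.57
```

>>> move_arm --targets '[[[0.0025,-0.03,-0.045,0.016,0.038,0,0],[0.0025,-0.03,-0.045,0.016,0.038,0,0],[0.0025,-0.03,-0.045,0.016,0.038,0,0],[0.0025,-0.03,-0.045,0.016,0.038,0,0],[0.0025,-0.03,-0.045,0.016,0.038,0,0]]]'

```text
clock: 2.3
tool_pos: [0.4206, -0.1814, 0.3227]
eef_rot: [-0.678, 0.718, -0.125, 0.096]
contact_force: [1.6, -0.2, -0.5]
opening: 0.114
```

```bash
python3 -c "
from h import *
todo([.5055,.035,.31],25,'y')"
```

```text
rot [-1.064  0.22   2.738] deg 168.8
rot [ 0.012 -0.125 -0.196] deg 13.3
shift [ 0.0849  0.2164 -0.0127] pos [ 0.4206 -0.1814  0.3227] F [ 1.59 -0.2  -0.52] q [ 0.51  0.2  -0.2   2.17 -0.02  0.46 -1.29] t 2.3 op 0.114
```

>>> move_arm --targets '[[[0.002,-0.025,-0.039,0.017,0.043,0,0],[0.002,-0.025,-0.039,0.017,0.043,0,0],[0.002,-0.025,-0.039,0.017,0.043,0,0],[0.002,-0.025,-0.039,0.017,0.043,-0.005,0],[0.002,-0.025,-0.039,0.017,0.043,-0.005,0]]]'

```text
clock: 2.8
tool_pos: [0.4915, -0.0052, 0.3161]
eef_rot: [-0.608, 0.766, -0.165, 0.124]
contact_force: [0.8, -0.4, 0.4]
opening: -0.001
```

```bash
python3 - <<'E'
from h import *
s=snap('side'); t=snap('top')
todo([.5055,.035,.31],25,'y')
a=cv2.resize(s['frame'][120:280,110:300,::-1],None,fx=2.6,fy=2.6,interpolation=3); b=cv2.resize(t['frame'][110:220,140:290,::-1],None,fx=2.6,fy=2.6,interpolation=3)
w=max(a.shape[1],b.shape[1]); 
im=np.zeros((max(a.shape[0],b.shape[0]),a.shape[1]+b.shape[1],3),np.uint8); im[:a.shape[0],:a.shape[1]]=a; im[:b.shape[0],a.shape[1]:]=b
im=cv2.resize(im,None,fx=.9,fy=.9) ; cv2.imwrite('pics/p1.png',im[:, :800]); print(im.shape)
E
```

```text
rot [-1.24   0.312  2.815] deg 177.2
rot [ 0.004 -0.022 -0.05 ] deg 3.1
shift [ 0.0124  0.0312 -0.0056] pos [0.4931 0.0038 0.3156] F [ 0.71 -0.1  -0.27] q [-0.31  0.24  0.1   2.2   0.45  0.36 -2.39] t 2.9 op 0.005
(374, 796, 3)
```

View pics/p1.png

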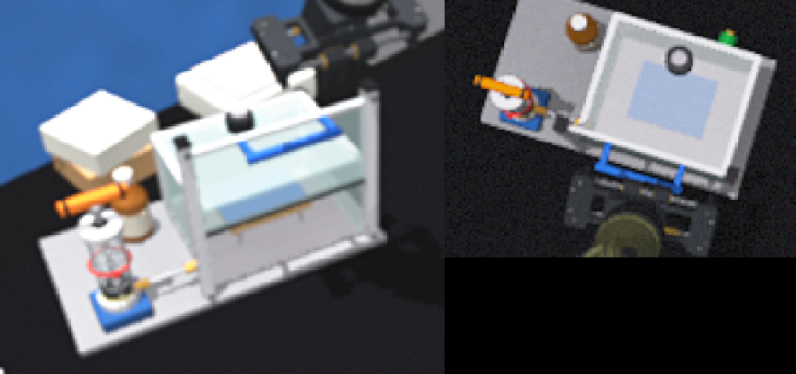

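The gripper is in front of the bar and about 3 cm towards -y. I'll finish the alignment, then descend.

>>> move_arm --targets '[[[0,-0.02,-0.02,0.012,0.031,-0.006,0],[0,0,0,0,0,-0.01,0],[0,0,0,0,0,-0.01,0]]]' --force 20

```text
clock: 3.2
tool_pos: [0.5067, 0.0368, 0.2907]
eef_rot: [-0.607, 0.764, -0.172, 0.134]
contact_force: [-0.5, -0.3, 0.0]
opening: 0.006
```

```bash
python3 - <<'E'
from h import *
s=snap('side'); w=snap('wrist')
todo([.5055,.035,.27],25,'y')
a=cv2.resize(s['frame'][120:240,160:300,::-1],(448,384),interpolation=3); b=cv2.resize(w['frame'][:,:,::-1],(352,264))
im=np.zeros((384,800,3),np.uint8); im[:,:448]=a; im[:264,448:]=b
cv2.imwrite('pics/p2.png',im)
E
```

```text
rot [-1.275  0.325  2.817] deg 178.2
rot [ 0.004  0.    -0.034] deg 1.9
shift [-0.0007 -0.0017 -0.0199] pos [0.5062 0.0367 0.2899] F [ 0.46 -0.18  1.08] q [-0.49  0.31  0.24  2.23  0.56  0.26 -2.59] t 3.3 op 0.004
```

View pics/p2.png

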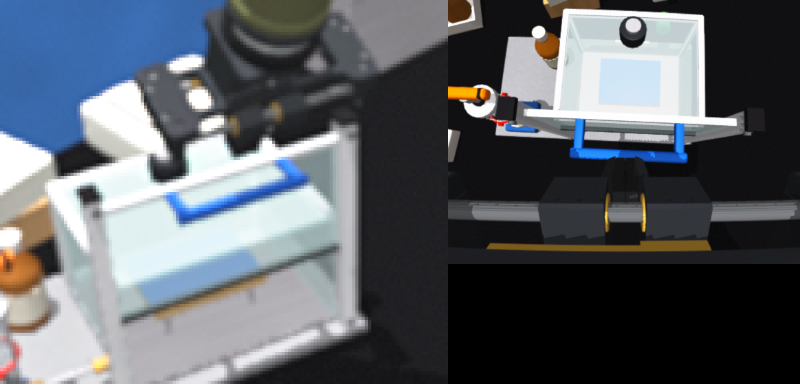

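>>> move_arm --targets '[[[0.015,0.045,0.13,0,0,0,0],[0.015,0.045,0.13,0,0,0,0],[0,0,0,0,0,-0.008,0],[0,0,0,0,0,-0.008,0]]]'

```text
clock: 3.7
tool_pos: [0.507, 0.0339, 0.274]
eef_rot: [-0.684, 0.706, -0.128, 0.129]
contact_force: [-0.0, -0.1, -0.1]
opening: 0.007
```

```bash
python3 -c "
from h import *
todo([.506,.035,.25],25,'y')"
```

```text
rot [-1.138  0.157  2.697] deg 168.0
rot [-0.018 -0.07  -0.231] deg 13.9
shift [-0.001   0.0011 -0.024 ] pos [0.507  0.0339 0.274 ] F [-0.05 -0.06 -0.07] q [-0.14  0.33 -0.09  2.19  0.41  0.28 -2.21] t 3.7 op 0.007
```

>>> move_arm --targets '[[[0,0,0,0,0,-0.006,0],[0,0,0,0,0,-0.006,0]]]'

```text
clock: 3.9
tool_pos: [0.506, 0.0337, 0.2605]
eef_rot: [-0.683, 0.707, -0.128, 0.128]
contact_force: [0.0, 0.2, -1.5]
opening: 0.009
```

>>> move_arm --targets '[[[0,0,0,0,0,-0.006,0],[0,0,0,0,0,-0.006,0]]]'

```text
clock: 4.1
tool_pos: [0.5052, 0.0361, 0.2471]
eef_rot: [-0.685, 0.706, -0.128, 0.127]
contact_force: [0.4, -0.5, -1.1]
opening: 0.003
```

>>> move_arm --targets '[[[0,0,0,0,0,-0.006,0],[0,0,0,0,0,-0.006,0]]]'

```text
clock: 4.3
tool_pos: [0.5051, 0.0377, 0.234]
eef_rot: [-0.686, 0.705, -0.128, 0.127]
contact_force: [-0.2, -0.6, 4.5]
opening: 0.008
```

>>> move_arm --targets '[[[0,0,0,0,0,-0.006,0],[0,0,0,0,0,-0.006,0],[0,0,0,0,0,-0.006,0]]]'

```text
clock: 4.6
tool_pos: [0.5053, 0.0376, 0.2151]
eef_rot: [-0.686, 0.705, -0.129, 0.128]
contact_force: [-1.9, 0.1, 3.8]
opening: 0.001
```

```bash
python3 - <<'E'
from h import *
s=snap('side'); w=snap('wrist')
todo([.5055,.035,.166],20,'y')
a=cv2.resize(s['frame'][120:240,160:300,::-1],(448,384),interpolation=3); b=cv2.resize(w['frame'][:,:,::-1],(352,264))
im=np.zeros((384,800,3),np.uint8); im[:,:448]=a; im[:264,448:]=b
cv2.imwrite('pics/p3.png',im)
E
```

```text
rot [-1.015  0.144  2.737] deg 167.5
rot [-0.     0.015 -0.235] deg 13.5
shift [ 0.0005 -0.0026 -0.0486] pos [0.505  0.0376 0.2146] F [-0.05  0.02  0.49] q [-0.31  0.45  0.12  2.29  0.52  0.06 -2.32] t 4.7 op 0.003
```

View pics/p3.png

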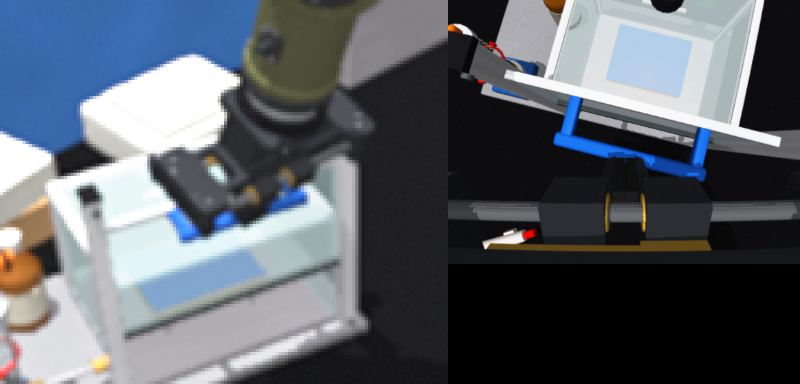

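The tips are on the bar and the sash is moving, but q6 is close to its limit and q7 doesn't leave enough room to align. I'll lift off, turn the jaws half a turn and use a smaller tilt.

>>> move_arm --targets '[[[0,0.03,0.1,0,0,0.02,0],[0,0.03,0.14,-0.006,0.0,0.025,0],[0,0.03,0.14,-0.006,0.0,0.025,0],[0,0,0.14,-0.006,0.0,0.02,0]]]'

```text
clock: 5.1
tool_pos: [0.4871, 0.0414, 0.2869]
eef_rot: [0.835, -0.532, 0.071, -0.119]
contact_force: [1.1, -0.7, -1.0]
opening: 0.007
```

```bash
python3 -c "
from h import *
todo([.500,.036,.26],7,'y')"
```

```text
rot [-0.516 -0.056  2.404] deg 140.9
rot [-0.023  0.158 -0.696] deg 40.9
shift [ 0.0129 -0.0054 -0.0269] pos [0.4871 0.0414 0.2869] F [ 1.1  -0.72 -1.03] q [ 0.38  0.37 -0.69  2.1   0.36  0.5  -1.67] t 5.1 op 0.007
```

>>> move_arm --targets '[[[-0.03,-0.003,0.14,0,0,0,0],[-0.03,-0.003,0.14,0,0,0,0],[-0.03,-0.003,0.14,0,0,0,0],[-0.03,-0.003,0.14,0,0,0,0],[-0.03,-0.003,0.14,0,0,0,0]]]'

```text
clock: 5.6
tool_pos: [0.4882, 0.0372, 0.2898]
eef_rot: [0.975, -0.196, 0.073, -0.079]
contact_force: [0.6, 0.5, 0.2]
opening: 0.006
```

>>> move_arm --targets '[[[-0.03,-0.003,0.14,0,0,0,0],[-0.03,-0.003,0.14,0,0,0,0],[-0.03,-0.003,0.14,0,0,0,0],[-0.03,-0.003,0.14,0,0,0,0],[-0.03,-0.003,0.14,0,0,0,0]]]'

```text
clock: 6.1
tool_pos: [0.4882, 0.0351, 0.2889]
eef_rot: [0.983, 0.169, 0.061, -0.027]
contact_force: [-0.7, -0.2, 0.6]
opening: 0.0
```

>>> move_arm --targets '[[[-0.03,-0.003,0.14,0,0,0,0],[-0.03,-0.003,0.14,0,0,0,0],[-0.03,-0.003,0.14,0,0,0,0],[-0.03,-0.003,0.14,0,0,0,0],[-0.03,-0.003,0.14,0,0,0,0]]]'

```text
clock: 6.6
tool_pos: [0.4884, 0.0335, 0.2877]
eef_rot: [0.858, 0.511, 0.041, 0.028]
contact_force: [-0.2, 0.4, -0.5]
opening: 0.002
```

```bash
python3 -c "
from h import *
todo([.504,.036,.26],7,'y')"
```

```text
rot [-0.05  -0.014  0.232] deg 13.6
rot [ 0.312 -0.059 -2.888] deg 166.5
shift [ 0.0156  0.0025 -0.0277] pos [0.4884 0.0335 0.2877] F [-0.23  0.4  -0.53] q [ 0.59  0.64 -1.29  1.93  0.79  1.07  0.05] t 6.6 op 0.002
```

>>> move_arm --targets '[[[-0.025,-0.007,0.11,0.009,0.001,0,0],[-0.025,-0.007,0.11,0.009,0.001,0,0],[0,0,0,0,0,-0.015,0],[0,0,0,0,0,-0.015,0]]]'

```text
clock: 7.0
tool_pos: [0.5072, 0.0357, 0.2563]
eef_rot: [0.794, 0.605, 0.038, 0.049]
contact_force: [-1.0, 0.4, 0.0]
opening: 0.006
```

```bash
python3 -c "
from h import *
todo([.506,.036,.2],7,'y')"
```

```text
rot [-0.001  0.002  0.006] deg 0.4
rot [ 0.372 -0.098 -3.112] deg 179.7
shift [-0.0012  0.0003 -0.0563] pos [0.5072 0.0357 0.2563] F [-1.03  0.39  0.02] q [ 0.54  0.71 -1.28  1.95  0.91  1.07  0.17] t 7.0 op 0.006
```

>>> move_arm --targets '[[[0,0,0,0,0,-0.012,0],[0,0,0,0,0,-0.012,0],[0,0,0,0,0,-0.008,0]]]'

```text
clock: 7.3
tool_pos: [0.5051, 0.0341, 0.2194]
eef_rot: [0.795, 0.603, 0.036, 0.048]
contact_force: [-0.5, 0.7, -0.8]
opening: 0.01
```

>>> move_arm --targets '[[[0,0,0,0,0,-0.005,0],[0,0,0,0,0,-0.005,0],[0,0,0,0,0,-0.005,0],[0,0,0,0,0,-0.005,0]]]'

```text
clock: 7.7
tool_pos: [0.5047, 0.0339, 0.1981]
eef_rot: [0.796, 0.602, 0.036, 0.048]
contact_force: [-0.4, -1.0, 4.1]
opening: 0.005
```

```bash
python3 - <<'E'
from h import *
s=snap('side'); w=snap('wrist')
todo([.506,.036,.166],7,'y')
a=cv2.resize(s['frame'][120:240,160:300,::-1],(448,384),interpolation=3); b=cv2.resize(w['frame'][:,:,::-1],(352,264))
im=np.zeros((384,800,3),np.uint8); im[:,:448]=a; im[:264,448:]=b
cv2.imwrite('pics/p4.png',im)
E
```

```text
rot [-0.    -0.003  0.013] deg 0.8
rot [ 0.363 -0.101 -3.106] deg 179.3
shift [ 0.0013  0.0021 -0.0317] pos [0.5047 0.0339 0.1977] F [ 0.28  0.3  -0.58] q [ 0.49  0.78 -1.2   2.03  1.04  0.99  0.05] t 7.8 op 0.005
```

View pics/p4.png

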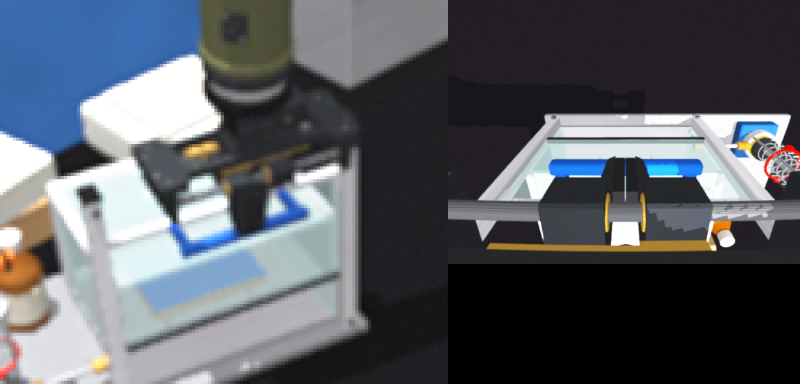

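Contact is good at about 4 N, with the tips in the middle of the bar. I'll keep going down slowly.

>>> move_arm --targets '[[[0,0,0,0.001,0,-0.006,0],[0,0,0,0,0,-0.006,0],[0,0,0,0,0,-0.006,0],[0,0,0,0,0,-0.004,0]]]'

```text
clock: 8.2
tool_pos: [0.5054, 0.0342, 0.1748]
eef_rot: [0.796, 0.603, 0.036, 0.048]
contact_force: [-0.9, 0.3, 4.4]
opening: 0.005
```

>>> move_arm --targets '[[[0,0,0,0,0,-0.003,0],[0,0,0,0,0,-0.003,0]]]'

```text
clock: 8.4
tool_pos: [0.5055, 0.0342, 0.168]
eef_rot: [0.796, 0.603, 0.036, 0.048]
contact_force: [-1.5, 0.1, 3.7]
opening: 0.008
```

```bash
python3 -c "
from h import *
todo([.506,.036,.166],7,'y')"
```

```text
rot [-0.    -0.003  0.013] deg 0.8
rot [ 0.363 -0.101 -3.106] deg 179.3
shift [ 0.0005  0.0018 -0.002 ] pos [0.5055 0.0342 0.168 ] F [-1.47  0.14  3.68] q [ 0.46  0.82 -1.15  2.06  1.11  0.95 -0.02] t 8.4 op 0.008
```

>>> move_arm --targets '[[[0,0,0,0,0,-0.002,0]]]'

```text
clock: 8.5
tool_pos: [0.5054, 0.0342, 0.1657]
eef_rot: [0.796, 0.603, 0.036, 0.048]
contact_force: [-1.4, -0.3, 3.3]
opening: 0.005
```

>>> move_arm --targets '[[[0,0,0,0,0,-0.002,0]]]'

```text
clock: 8.6
tool_pos: [0.5054, 0.0342, 0.1635]
eef_rot: [0.796, 0.603, 0.036, 0.048]
contact_force: [-1.5, -0.7, 3.3]
opening: 0.006
```

>>> move_arm --targets '[[[0,0,0,0,0,-0.001,0]]]'

```text
clock: 8.7
tool_pos: [0.5054, 0.0342, 0.1623]
eef_rot: [0.796, 0.603, 0.036, 0.048]
contact_force: [-2.4, -0.9, 2.8]
opening: 0.005
```

>>> move_arm --targets '[[[0,0,0,0,0,-0.001,0]]]'

```text
clock: 8.8
tool_pos: [0.5054, 0.0342, 0.1612]
eef_rot: [0.796, 0.603, 0.036, 0.048]
contact_force: [-0.5, -0.3, 2.6]
opening: 0.005
```

```bash
python3 - <<'E'
from h import *
s=snap('side'); w=snap('wrist')
todo([.506,.036,.166],7,'y')
a=cv2.resize(s['frame'][130:240,170:290,::-1],(420,385),interpolation=3); b=cv2.resize(w['frame'][180:384,120:400,::-1],(380,277),interpolation=3)
im=np.zeros((385,800,3),np.uint8); im[:,:420]=a; im[:277,420:]=b
cv2.imwrite('pics/p5.png',im)
E
```

```text
rot [-0.    -0.004  0.013] deg 0.8
rot [ 0.362 -0.1   -3.106] deg 179.3
shift [0.0006 0.0018 0.0049] pos [0.5054 0.0342 0.1611] F [-0.64 -0.51  0.38] q [ 0.46  0.83 -1.14  2.06  1.13  0.94 -0.03] t 8.9 op 0.005
```

View pics/p5.png

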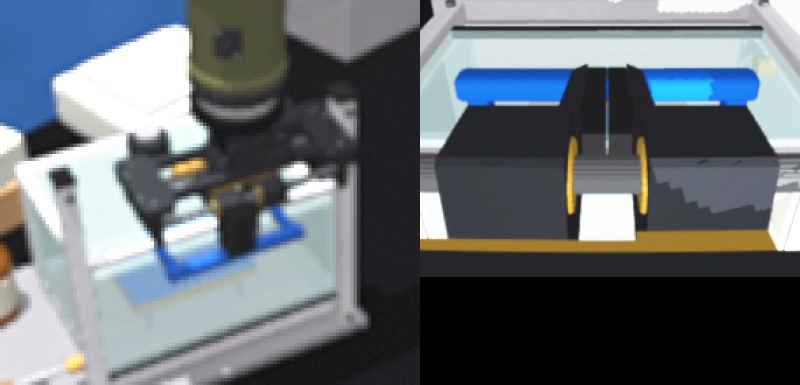

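```bash
python3 - <<'E'
from h import *
s=snap('side')
b=np.array([.5108,.0345,0])
for z in(.15,.155,.16,.17,.18): print(z,proj(s,b+.065*YU+[0,0,z]).round(1),proj(s,b-.065*YU+[0,0,z]).round(1))
h=cv2.cvtColor(s['frame'],cv2.COLOR_RGB2HSV); m=cv2.inRange(h,(105,150,80),(125,255,255)); p=np.argwhere(m[165:230,205:270])+[165,205]
for c in sorted(set(p[:,1])): q=p[p[:,1]==c][:,0]; print(c,q.min(),q.max(),end=' | ')
E
```

```text
0.15 [214.3 218. ] [200.7 256.2]
0.155 [213.  217.8] [199.4 256.1]
0.16 [211.7 217.7] [198.2 256.1]
0.17 [209.1 217.4] [195.6 256. ]
0.18 [206.5 217.1] [193.1 255.9]
215 200 202 | 216 201 204 | 217 202 207 | 218 203 209 | 219 204 209 | 220 205 209 | 221 205 209 | 222 205 208 | 223 205 208 | 224 204 208 | 225 204 207 | 226 204 207 | 227 203 207 | 228 203 206 | 229 203 206 | 230 202 206 | 231 202 205 | 232 202 205 | 233 201 205 | 234 201 204 | 235 203 204 | 243 198 200 | 244 198 200 | 245 198 200 | 246 197 200 | 247 197 199 | 248 188 199 | 249 189 199 | 250 191 198 | 251 192 198 | 252 193 198 | 253 194 197 | 254 194 197 | 255 195 197 |
```

```bash
python3 - <<'E'
from h import *
np.set_printoptions(precision=4,suppress=True)
st=r.get_state(); Rt=R.from_quat(st['eef_rot']).as_matrix(); tip=st['tool_pos']+.011*Rt[:,2]
s=snap('side');w=snap('wrist');t=snap('top')
print('tip',tip,proj(s,tip),proj(w,tip),proj(t,tip),'camw',w['T'][:3,3])
fs=r.find_in(s,'sash_handle');fw=r.find_in(w,'sash_handle');print(fs[:2],fw[:2])
b=np.array([.5108,.0345,0])
for z in(.15,.165,.18): print(z,[proj(w,b+k*YU+[0,0,z]).round(1) for k in(-.065,0,.065)])
a=w['frame'][150:330,60:460,::-1].copy(); a=cv2.resize(a,(800,360),interpolation=3)
c=cv2.resize(s['frame'][175:225,205:270,::-1],(312,240),interpolation=3)
im=np.zeros((600,800,3),np.uint8); im[:360]=a; im[360:,:312]=c
d=cv2.resize(t['frame'][150:210,190:270,::-1],(320,240),interpolation=3); im[360:,330:650]=d
cv2.imwrite('pics/p6.png',im)
E
```

```text
tip [0.5067 0.0338 0.1503] [207.7699 238.5377] [221.3094 257.0787] [187.4983 224.0314] camw [0.4078 0.0619 0.3174]
[{'centre': [211.6, 230.2], 'score': 0.92}, {'centre': [217.9, 200.4], 'score': 0.64}] [{'centre': [228.6, 257.3], 'score': 0.81}]
0.15 [array([226.7, 163.7]), array([225.9, 259.7]), array([224.7, 356. ])]
0.165 [array([239.6, 156.8]), array([238.8, 259.8]), array([237.5, 363.2])]
0.18 [array([254.6, 149. ]), array([253.8, 260. ]), array([252.3, 371.4])]
```

View pics/p6.png

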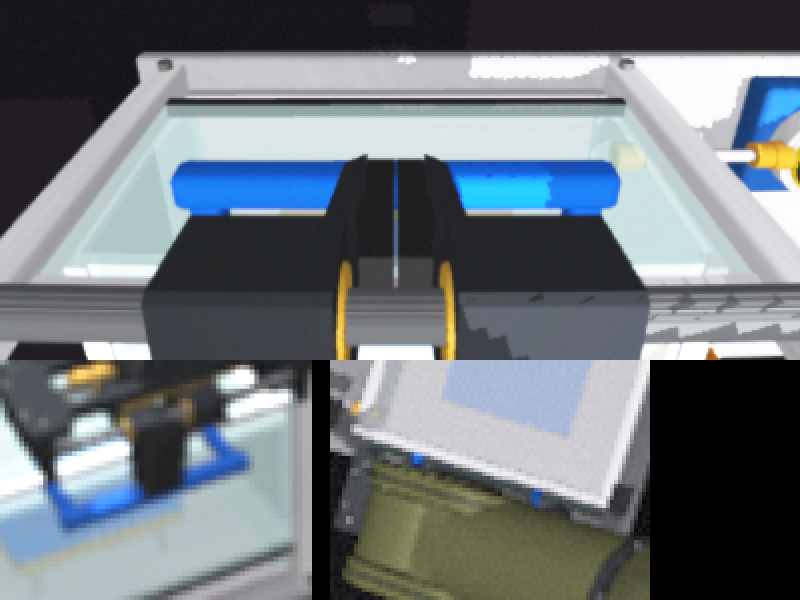

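The wrist camera sits on the robot side and its image is upside down, so the fingers have slid down in front of the bar. The bar is at about z = 0.173 and further along x than I estimated. I'll refit its position.

```bash
python3 - <<'E'
from h import *
from scipy.optimize import least_squares
np.set_printoptions(precision=4,suppress=True)
s=snap('side');w=snap('wrist')
def lines(s,box):
    h=cv2.cvtColor(s['frame'],cv2.COLOR_RGB2HSV); m=cv2.inRange(h,(100,150,80),(125,255,255)); a,b,c,d=box
    p=np.argwhere(m[a:b,c:d])+[a,c]; return p
ws=lines(w,(225,258,130,390)); 
cols=sorted(set(ws[:,1])); 
wl=[(c,(ws[ws[:,1]==c][:,0].min()+ws[ws[:,1]==c][:,0].max())/2) for c in cols]
print(cols[0],cols[-1],[wl[i] for i in range(0,len(wl),12)])
# side: observed centre rows of front bar: col 222..234 and 249..255(lower edge used)
ob=[(222,206.5),(226,205.5),(230,204),(233,203),(244,199)]
def bar(p): c=np.array([p[0],p[1],p[2]]); y=np.array([-np.sin(p[3]),np.cos(p[3]),0]); return c-.065*y,c+.065*y
def f(p):
    a,b=bar(p); A=proj(w,a);B=proj(w,b); out=[A[1]-cols[0],B[1]-cols[-1]]
    for k in(8,-8):
        c,rw=wl[k]; t=(c-A[1])/(B[1]-A[1]); out.append(A[0]+t*(B[0]-A[0])-rw)
    A=proj(s,a);B=proj(s,b)
    for c,rw in ob: t=(c-A[1])/(B[1]-A[1]); out.append(A[0]+t*(B[0]-A[0])-rw)
    out+= [B[1]-217.5]
    return out
q=least_squares(f,[.515,.035,.17,np.radians(-15)]); print(q.x[:3],np.degrees(q.x[3]),q.fun)
E
```

```text
146 369 [(np.int64(146), np.float64(242.0)), (np.int64(158), np.float64(244.0)), (np.int64(170), np.float64(244.0)), (np.int64(182), np.float64(242.0)), (np.int64(194), np.float64(241.5)), (np.int64(206), np.float64(241.5)), (np.int64(218), np.float64(241.5)), (np.int64(230), np.float64(233.5)), (np.int64(290), np.float64(241.0)), (np.int64(302), np.float64(241.5)), (np.int64(314), np.float64(241.5)), (np.int64(326), np.float64(241.5)), (np.int64(338), np.float64(241.5)), (np.int64(350), np.float64(243.5)), (np.int64(362), np.float64(241.5))]
[0.5045 0.0349 0.1775] -15.594015400293529 [ 0.0555  0.0963  0.0329  0.186   0.3316 -0.0315  0.1055  0.0832  0.3348
  0.815 ]
```

>>> move_arm --targets '[[[0,0,0,0,0,0.02,0],[0,0,0,0,0,0.025,0],[0,0,0,0,0,0.025,0],[0,0,0,-0.04,0.01,0.01,0]]]'

```text
clock: 9.7
tool_pos: [0.468, 0.0438, 0.2419]
eef_rot: [0.798, 0.6, 0.036, 0.046]
contact_force: [-0.7, 0.5, -0.6]
opening: 0.009
```

```bash
python3 - <<'E'
from h import *
np.set_printoptions(precision=4,suppress=True)
st=r.get_state(); Rt=R.from_quat(st['eef_rot']).as_matrix(); tip=st['tool_pos']+.011*Rt[:,2]
s=snap('side');w=snap('wrist');t=snap('top')
print(st['clock'],'tip',tip,proj(s,tip),proj(w,tip),proj(t,tip),'camw',w['T'][:3,3])
for n,q in(('s',s),('w',w),('t',t)): print(n,[(x['centre'],x['score']) for x in r.find_in(q,'sash_handle')[:2]])
for n,c in(('s',s),('w',w),('t',t)): np.savez(f'{n}.npz',**c)
a=cv2.resize(s['frame'][120:240,180:290,::-1],(440,480),interpolation=3); b=cv2.resize(w['frame'][100:330,60:460,::-1],(360,207),interpolation=3)
d=cv2.resize(t['frame'][150:210,180:284,::-1],(360,208),interpolation=3)
im=np.zeros((480,800,3),np.uint8); im[:,:440]=a; im[:207,440:]=b; im[215:423,440:]=d
cv2.imwrite('pics/p7.png',im)
E
```

```text
9.7 tip [0.4692 0.0435 0.231 ] [193.3678 243.1214] [233.1502 258.2834] [196.562  219.5888] camw [0.3619 0.073  0.399 ]
s [([208.6, 229.4], 0.79), ([295.4, 89.2], 0.27)]
w [([233.3, 258.4], 0.96)]
t [([179.9, 222.6], 0.89)]
```

View pics/p7.png

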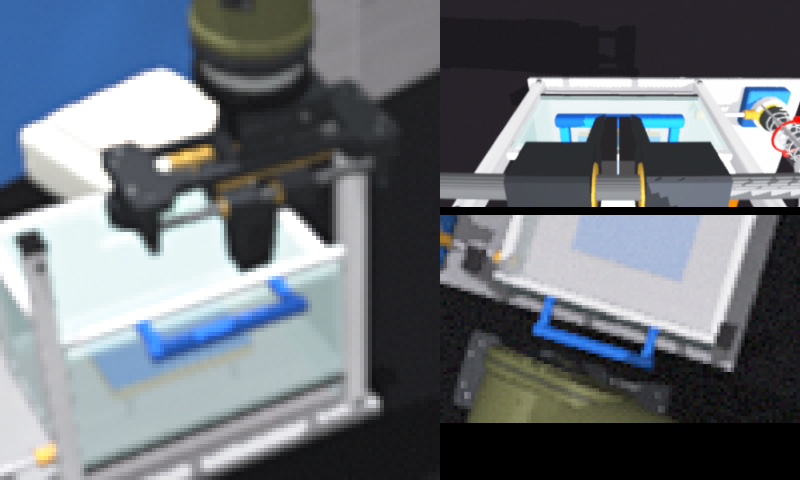

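```bash
python3 - <<'E'
from h import *
from scipy.optimize import least_squares
np.set_printoptions(precision=4,suppress=True)
C={n:dict(np.load(n+'.npz')) for n in 'swt'}
def blue(n,box):
    m=cv2.inRange(cv2.cvtColor(C[n]['frame'],cv2.COLOR_RGB2HSV),(100,150,70),(125,255,255)); a,b,c,d=box
    return np.argwhere(m[a:b,c:d])+[a,c]
def hull(n,box):
    p=blue(n,box); print(n,len(p),p.min(0),p.max(0)); return p
P={'w':hull('w',(215,260,170,350)),'s':hull('s',(185,215,210,262)),'t':hull('t',(170,198,200,248))}
# bar box corners, project silhouettes: compare front-edge lines
def corners(p):
    y=np.array([-np.sin(p[3]),np.cos(p[3]),0]); x=np.array([y[1],-y[0],0])
    return [np.array(p[:3])+a*.065*y+b*.006*x+c*np.array([0,0,.006]) for a in(-1,1) for b in(-1,1) for c in(-1,1)]
def f(p,ns):
    out=[]
    for n in ns:
        q=np.array([proj(C[n],c) for c in corners(p)]); b=P[n]
        # lower silhouette edge (max row) of bar
        out+=[b[:,1].min()-.5-q[:,1].min(), b[:,1].max()+.5-q[:,1].max()]
        h=cv2.convexHull(q[:,::-1].astype(np.float32))[:,0]
        for fr in(.15,.3,.7,.85):
            c=int(round(b[:,1].min()+fr*np.ptp(b[:,1])))
            rows=b[b[:,1]==c][:,0]
            if len(rows)==0: continue
            # edge away from the arms: bottom in s,t ; top in w (upside down)
            e=rows.min()-.5 if n=='w' else rows.max()+.5
            ys=[]
            for (x1,y1),(x2,y2) in zip(h,np.roll(h,-1,0)):
                if (x1-c)*(x2-c)<0: ys.append(y1+(c-x1)/(x2-x1)*(y2-y1))
            if not ys: continue
            out.append((min(ys) if n=='w' else max(ys))-e)
    return out
for ns in('w','st','wst','ws','wt'):
    q=least_squares(lambda p:f(p,ns),[.51,.035,.17,-.262],diff_step=1e-4); print(ns,q.x[:3],np.degrees(q.x[3]),np.round(q.fun,1))
E
```

```text
w 1070 [227 188] [258 331]
s 184 [190 215] [209 255]
t 194 [174 206] [194 242]
w [0.5103 0.0333 0.1711] -15.35405484116009 [ 0. -0.  0.  0.  0.  0.]
st [0.5076 0.0377 0.1789] -15.112543184762975 [-1.4 -1.4 -0.1 -0.2  0.2  0.1  1.1  2.1 -0.4 -0.6 -0.5 -0.8]
wst [0.5086 0.0342 0.1744] -15.391544985694 [ 0.6 -1.5  0.1  0.1  0.1  0.1 -2.3 -2.1  0.6  0.5  1.   0.9 -0.1  1.1
 -0.9 -1.1 -1.  -1.2]
ws [0.5103 0.0338 0.1721] -15.415145322887055 [-0.3 -0.8  0.4  0.4  0.4  0.5 -2.1 -1.8  0.8  0.7  1.2  1.1]
wt [0.5083 0.0338 0.1741] -15.378541727223697 [ 1.1 -0.9 -0.3 -0.2 -0.2 -0.2 -0.2  1.  -0.9 -1.1 -0.9 -1.1]
```

```bash
python3 - <<'E'
from h import *
print(r.finger_overhang,[a for a in dir(r) if a[0]!='_'])
w=dict(np.load('w.npz')); T=R.from_quat(r.get_state()['eef_rot']).as_matrix(); p=r.get_state()['tool_pos']
for d in(-.03,-.02,-.01,0,.011):
    for k in(-.009,.009): print(d,k,proj(w,p+T@[0,k,d]).round(1),end=' ')
s=dict(np.load('s.npz'))
print()
for d in(-.03,-.02,-.01,0,.011):
    for k in(-.009,.009): print(d,k,proj(s,p+T@[0,k,d]).round(1),end=' ')
E
```

```text
0.011 ['Unreachable', 'find_in', 'finger_overhang', 'finish_job', 'get_state', 'snapshot']
-0.03 -0.009 [245.6 254.9] -0.03 0.009 [274.  254.9] -0.02 -0.009 [236.9 255. ] -0.02 0.009 [264. 255.] -0.01 -0.009 [229.1 255.1] -0.01 0.009 [255.1 255.1] 0 -0.009 [222.1 255.2] 0 0.009 [247.  255.2] 0.011 -0.009 [215.2 255.3] 0.011 0.009 [239.  255.3] 
-0.03 -0.009 [185.5 245.8] -0.03 0.009 [181.7 242.9] -0.02 -0.009 [188.2 245.8] -0.02 0.009 [184.3 242.9] -0.01 -0.009 [190.9 245.8] -0.01 0.009 [187.  242.9] 0 -0.009 [193.5 245.8] 0 0.009 [189.6 242.9] 0.011 -0.009 [196.3 245.7] 0.011 0.009 [192.4 242.9]
```

The bar is at (0.5095, 0.034) with its top at about 0.178. It was moving with the tool all along. The closed fingertips really sit about 17 mm behind the TCP, so the push was good and about 22 mm remains. I'll go back and finish it.

>>> move_arm --targets '[[[0,0,0,0.02,-0.005,0,0],[0,0,0,0.019,-0.005,0,0],[0,0,0,0,0,-0.03,0],[0,0,0,0,0,-0.03,0],[0,0,0,0,0,-0.012,0]]]'

```text
clock: 10.5
tool_pos: [0.5101, 0.0311, 0.164]
eef_rot: [0.798, 0.599, 0.034, 0.046]
contact_force: [-0.4, -0.1, 0.7]
opening: 0.006
```

>>> move_arm --targets '[[[0,0,0,0,0,-0.005,0],[0,0,0,0,0,-0.005,0],[0,0,0,0,0,-0.005,0]]]'

```text
clock: 10.8
tool_pos: [0.5101, 0.0311, 0.1464]
eef_rot: [0.799, 0.599, 0.033, 0.045]
contact_force: [-2.9, -0.1, 3.2]
opening: 0.004
```

>>> move_arm --targets '[[[0,0,0,0,0,-0.003,0]]]'

```text
clock: 10.9
tool_pos: [0.5101, 0.0311, 0.1434]
eef_rot: [0.799, 0.599, 0.033, 0.045]
contact_force: [-1.2, -1.5, 3.1]
opening: 0.005
```

>>> move_arm --targets '[[[0,0,0,0,0,-0.002,0]]]'

```text
clock: 11.0
tool_pos: [0.5101, 0.0311, 0.1414]
eef_rot: [0.799, 0.599, 0.033, 0.045]
contact_force: [-2.5, 0.3, 3.2]
opening: 0.008
```

>>> move_arm --targets '[[[0,0,0,0,0,-0.002,0]]]'

```text
clock: 11.1
tool_pos: [0.5101, 0.0311, 0.1396]
eef_rot: [0.799, 0.599, 0.033, 0.045]
contact_force: [-2.7, -0.2, 3.4]
opening: 0.005
```

>>> move_arm --targets '[[[0,0,0,0,0,-0.002,0]]]'

```text
clock: 11.2
tool_pos: [0.5101, 0.0311, 0.1377]
eef_rot: [0.799, 0.599, 0.033, 0.045]
contact_force: [-2.3, -0.5, 3.9]
opening: 0.003
```

>>> move_arm --targets '[[[0,0,0,0,0,-0.002,0]]]'

```text
clock: 11.3
tool_pos: [0.5102, 0.0311, 0.1366]
eef_rot: [0.799, 0.599, 0.033, 0.046]
contact_force: [-8.1, -3.4, 27.7]
opening: 0.002
```

>>> move_arm --targets '[[[0,0,0,0,0,-0.002,0]]]'

```text
clock: 11.4
tool_pos: [0.5103, 0.0311, 0.1365]
eef_rot: [0.799, 0.599, 0.033, 0.047]
contact_force: [-10.5, -4.8, 33.1]
opening: 0.004
```

```bash
python3 - <<'E'
from h import *
st=r.get_state(); print(st['tool_pos'],st['contact_force'],st['clock'])
s=snap('side');w=snap('wrist')
np.savez('s1.npz',**s); np.savez('w1.npz',**w)
m=cv2.inRange(cv2.cvtColor(w['frame'],cv2.COLOR_RGB2HSV),(100,150,70),(125,255,255)); p=np.argwhere(m[215:270,130:400])+[215,130]
print(p.min(0),p.max(0)); b=np.array([.5095,.034,0])
for z in(.15,.155,.16,.165): print(z,[proj(w,b+k*YU+[0,0,z]).round(1) for k in(-.065,.065)],[proj(s,b+k*YU+[0,0,z]).round(1) for k in(-.065,.065)])
m=cv2.inRange(cv2.cvtColor(s['frame'],cv2.COLOR_RGB2HSV),(100,150,70),(125,255,255))
for c in(220,225,230,250,253): q=np.argwhere(m[185:225,c])+185; print(c,q.min() if len(q) else 0,q.max() if len(q) else 0)
E
```

```text
[0.5102607  0.03108198 0.1365168 ] [-10.50963342  -4.84492833  33.13799366] 11.4
[222 147] [259 374]
0.15 [array([240.4, 151.9]), array([236.7, 371.8])] [array([200.8, 256.6]), array([214.4, 218.4])]
0.155 [array([245.5, 149.1]), array([241.7, 374.9])] [array([199.6, 256.5]), array([213.1, 218.2])]
0.16 [array([250.8, 146.1]), array([246.9, 378. ])] [array([198.3, 256.5]), array([211.8, 218.1])]
0.165 [array([256.4, 143. ]), array([252.5, 381.4])] [array([197. , 256.4]), array([210.6, 217.9])]
220 211 215
225 210 213
230 209 212
250 197 205
253 200 204
```

The hard stop came at TCP z = 0.1365, and the bar reads about 0.151, so the sash is shut. I'll lift off.

>>> move_arm --targets '[[[0,0,0,0,0,0.01,0],[0,0,0,-0.004,0.001,0.03,0],[0,0,0,-0.01,0.003,0.045,0],[0,0,0,-0.01,0.003,0.045,0],[0,0,0,-0.01,0.003,0.045,0.3]]]'

```text
clock: 12.0
tool_pos: [0.4752, 0.0392, 0.313]
eef_rot: [0.799, 0.599, 0.031, 0.046]
contact_force: [1.0, -0.0, 0.4]
opening: 0.077
```

```bash
python3 - <<'E'
from h import *
s=snap('side');t=snap('top')
b=np.array([.5095,.034,.15]); p=b+.074*XU+.24*YU; p[2]=.207; print('pump from bar',p)
O=((8,180,120),(18,255,255))
for c,box in((t,(135,162,145,185)),(s,(192,222,125,185))):
    m=cv2.inRange(cv2.cvtColor(c['frame'],cv2.COLOR_RGB2HSV),*O); q=np.argwhere(m[box[0]:box[1],box[2]:box[3]])+[box[0],box[2]]; print(len(q),q.min(0),q.max(0),q.mean(0), proj(c,p),proj(c,p+.042*YU),proj(c,p-.042*YU))
todo([p[0],p[1],.30],0,'x')
E
```

```text
pump from bar [0.64309508 0.24666959 0.207     ]
48 [143 152] [159 177] [147.27083333 163.91666667] [146.53156614 163.76078938] [143.2302016  152.35683697] [149.83513956 175.17143683]
229 [199 134] [212 171] [205.4628821  155.31441048] [204.63214998 149.94486246] [209.35849597 135.16931023] [200.04822026 164.27709953]
rot [ 0.115  0.065 -1.546] deg 88.9
rot [-0.065  0.116  1.591] deg 91.5
shift [ 0.1656  0.2046 -0.0171] pos [0.4775 0.042  0.3171] F [ 0.39  0.6  -0.37] q [ 0.6   0.6  -1.35  1.92  0.77  1.13  0.24] t 12.1 op 0.165
```

>>> move_arm --targets '[[[0.01,0.006,-0.14,0.005,0.006,0.015,0.5],[0.01,0.006,-0.14,0.015,0.02,0.015,0.5],[0.01,0.006,-0.14,0.015,0.02,0,0.5],[0.01,0.006,-0.14,0.015,0.02,0,0.5],[0.01,0.006,-0.14,0.015,0.02,0,0.5]]]'

```text
clock: 12.6
tool_pos: [0.5455, 0.1243, 0.3475]
eef_rot: [0.962, 0.272, 0.019, 0.031]
contact_force: [0.2, -1.2, 0.1]
opening: 0.5
```

>>> move_arm --targets '[[[0.01,0.006,-0.14,0.015,0.02,0,0.5],[0.01,0.006,-0.14,0.015,0.02,0,0.5],[0.01,0.006,-0.14,0.015,0.02,0,0.5],[0.01,0.006,-0.14,0.015,0.02,0,0.5],[0.01,0.006,-0.14,0.015,0.02,0,0.5]]]'

```text
clock: 13.1
tool_pos: [0.6259, 0.2262, 0.3432]
eef_rot: [0.996, -0.09, -0.001, 0.011]
contact_force: [-0.2, 0.2, -0.2]
opening: 0.501
```

```bash
python3 - <<'E'
from h import *
todo([.643,.2465,.30],0,'x')
E
```

```text
rot [ 0.021 -0.005 -0.081] deg 4.8
rot [0.008 0.031 3.061] deg 175.4
shift [ 0.0171  0.0203 -0.0432] pos [0.6259 0.2262 0.3432] F [-0.16  0.23 -0.21] q [-0.05  0.74 -0.83  1.21  0.54  1.42 -1.01] t 13.1 op 0.501
```

>>> move_arm --targets '[[[0.02,-0.005,-0.08,0.012,0.015,-0.02,0.5],[0,0,0,0.005,0.005,-0.02,0.5],[0,0,0,0,0,0,0.5]]]' --force 45

```text
clock: 13.4
tool_pos: [0.6458, 0.2497, 0.2988]
eef_rot: [0.991, -0.133, 0.001, 0.0]
contact_force: [0.7, -0.5, 0.5]
opening: 0.499
```

```bash
python3 - <<'E'
from h import *
todo([.643,.2465,.204],0,'x')
w=snap('wrist'); s=snap('side')
st=r.get_state(); T=R.from_quat(st['eef_rot']).as_matrix(); p=st['tool_pos']
for d in(-.02,-.01,0,.011): print(d,[proj(w,p+T@[x,0,d]).round(0) for x in(-.022,.022)],[proj(s,p+T@[x,0,d]).round(0) for x in(-.022,.022)])
b=np.array([.643,.2465,.207]); print([proj(w,b+k*YU).round(0) for k in(-.042,0,.042)])
im=np.zeros((384,800,3),np.uint8); im[:,:460]=w['frame'][:,26:486,::-1]; im[:,460:]=cv2.resize(s['frame'][120:260,90:214,::-1],(340,384),interpolation=3)
cv2.imwrite('pics/p8.png',im)
E
```

```text
rot [0.001 0.001 0.005] deg 0.3
rot [ 2.000e-03 -1.000e-03 -3.137e+00] deg 179.7
shift [-0.0028 -0.0032 -0.0948] pos [0.6458 0.2497 0.2988] F [ 0.74 -0.52  0.45] q [-0.09  0.81 -0.79  1.21  0.56  1.34 -1.11] t 13.4 op 0.499
-0.02 [array([246., 221.]), array([246., 300.])] [array([175., 141.]), array([167., 137.])]
-0.01 [array([237., 223.]), array([237., 298.])] [array([178., 142.]), array([170., 138.])]
0 [array([229., 224.]), array([230., 295.])] [array([181., 143.]), array([173., 139.])]
0.011 [array([222., 226.]), array([222., 293.])] [array([185., 144.]), array([177., 140.])]
[array([229., 257.]), array([188., 256.]), array([143., 256.])]
```

View pics/p8.png

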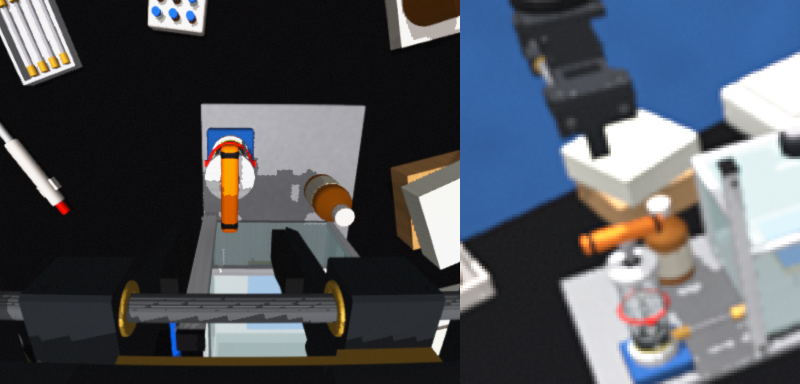

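The wrist view shows the T bar at columns 248–263, centred between the fingers, as predicted. The fingertips again sit about 15–19 mm behind the TCP, so the target is TCP z of about 0.182. I'll descend in steps and check the force.

>>> move_arm --targets '[[[0,0,0,-0.003,-0.003,-0.03,0.5],[0,0,0,0,0,-0.03,0.5],[0,0,0,0,0,-0.025,0.5],[0,0,0,0,0,0,0.5]]]'

```text
clock: 13.9
tool_pos: [0.6456, 0.2452, 0.2211]
eef_rot: [0.991, -0.135, 0.007, -0.003]
contact_force: [-0.0, -0.6, 0.1]
opening: 0.503
```

```bash
python3 -c "
from h import *
todo([.643,.2465,.182],0,'x')"
```

```text
rot [-0.004  0.014  0.008] deg 1.0
rot [ 0.023  0.007 -3.133] deg 179.5
shift [-0.0026  0.0013 -0.0391] pos [0.6456 0.2452 0.2211] F [-0.   -0.63  0.06] q [-0.08  0.86 -0.77  1.34  0.62  1.17 -1.17] t 13.9 op 0.503
```

>>> move_arm --targets '[[[-0.004,0.014,0.008,-0.002,0.001,-0.015,0.5],[0,0,0,0,0,-0.012,0.5],[0,0,0,0,0,-0.006,0.5]]]'

```text
clock: 14.2
tool_pos: [0.6461, 0.2469, 0.1916]
eef_rot: [0.991, -0.131, 0.003, -0.002]
contact_force: [0.4, -0.8, -0.4]
opening: 0.5
```

>>> move_arm --targets '[[[0,0,0,0,0,-0.004,0.5],[0,0,0,0,0,0,0.5]]]'

```text
clock: 14.4
tool_pos: [0.6462, 0.247, 0.1872]
eef_rot: [0.991, -0.131, 0.003, -0.002]
contact_force: [0.3, 0.2, -0.5]
opening: 0.499
```

```bash
python3 -c "
from h import *
todo([.643,.2465,.182],0,'x')"
```

```text
rot [-0.004  0.007  0.001] deg 0.5
rot [ 0.011  0.006 -3.14 ] deg 179.9
shift [-0.0032 -0.0005 -0.0052] pos [0.6462 0.247  0.1872] F [ 0.31  0.24 -0.53] q [-0.08  0.9  -0.75  1.36  0.64  1.12 -1.18] t 14.4 op 0.499
```

>>> move_arm --targets '[[[0,0,0,-0.003,0,-0.004,0.5],[0,0,0,0,0,0,0.3],[0,0,0,0,0,0,0.15],[0,0,0,0,0,0,0],[0,0,0,0,0,0,0]]]' --force 45

```text
clock: 14.9
tool_pos: [0.6435, 0.2478, 0.1845]
eef_rot: [0.991, -0.131, 0.004, -0.003]
contact_force: [-0.2, -0.0, -0.6]
opening: 0.177
```

>>> move_arm --targets '[[[0,0,0,0,0,0,0],[0,0,0,0,0,0,0]]]'

```text
clock: 15.1
tool_pos: [0.6435, 0.2478, 0.1844]
eef_rot: [0.991, -0.131, 0.004, -0.003]
contact_force: [-0.8, -0.7, -0.2]
opening: 0.176
```

The gripper is on the bar at a 15.6 mm opening. Next I'll estimate the ring height from the saved and fresh images, using the yellow line at rest (z = 0.052) as a check.

```bash
cat > ring.py <<'E'
from h import *
def soft(c,kind):
    f=c['frame'].astype(float); R_,G,B=f[...,0],f[...,1],f[...,2]
    return np.clip(R_-np.maximum(G,B),0,None) if kind=='red' else np.clip(np.minimum(R_,G*1.3)-B,0,None)
def render(c,ctr,z,r0,r1,h,front=False):
    n=72; U=8
    ca=np.array(c['T'])[:3,3]; im=np.zeros(c['frame'].shape[:2],float)
    P=[]
    for a in np.linspace(0,2*np.pi,n*4,endpoint=False):
        d=np.array([np.cos(a),np.sin(a),0])
        if front and d[:2]@(ca[:2]-ctr[:2])<0: continue
        for rr in np.linspace(r0,r1,3):
            for k in np.linspace(-h,h,5): P.append(ctr+rr*d+[0,0,k])
    P=np.array([proj(c,[p[0],p[1],z+p[2]]) for p in P]); return P
def fit(c,kind,ctr,r0,r1,h,zs,front=False,pad=3):
    S=soft(c,kind); best=[]
    for z in zs:
        P=render(c,np.r_[ctr,0],z,r0,r1,h,front)
        v=cv2.remap(S.astype(np.float32),P[:,1:2].astype(np.float32),P[:,0:1].astype(np.float32),cv2.INTER_LINEAR).mean()
        best.append(v)
    best=np.array(best); i=best.argmax(); 
    if 0<i<len(zs)-1:
        a,b,d=best[i-1:i+2]; return round(zs[i]+(zs[1]-zs[0])*.5*(a-d)/(a-2*b+d),4),round(best[i],1)
    return round(zs[i],4),round(best[i],1)
CT=[.643,.2465]
E
python3 - <<'E'
from ring import *
s=snap('side');w=snap('wrist'); np.savez('s2.npz',**s); np.savez('w2.npz',**w)
zs=np.arange(.08,.15,.002); zy=np.arange(.03,.16,.002)
for n in('s','w','s1','w1','s2','w2'):
    c=dict(np.load(n+'.npz')); uv=proj(c,[*CT,.11]); print(n,uv.round(0),end=' ')
    if not(10<uv[0]<374 and 10<uv[1]<500): print('out');continue
    print('red',fit(c,'red',CT,.025,.028,.002,zs),fit(c,'red',CT,.025,.028,.002,zs,True),'yel',fit(c,'yel',CT,.02,.023,.002,zy,True))
s0=dict(np.load('s2.npz')); f=s0['frame']
c=s0; m=soft(c,'red')[215:260,140:180]; p=np.argwhere(m>60)+[215,140]; print('red px',len(p),p.min(0),p.max(0),p.mean(0).round(1))
m=soft(c,'yel')[225:265,145:175]; p=np.argwhere(m>40)+[225,145]; print('yel px',len(p),p.tolist()[:40])
for z in(.09,.1,.11,.12): P=render(c,np.r_[CT,0],z,.025,.028,.002); print(z,P.min(0).round(1),P.max(0).round(1))
E
```

```text
s [230. 157.] red (np.float64(0.1039), np.float32(68.2)) (np.float64(0.1044), np.float32(100.5)) yel (np.float64(0.0538), np.float32(43.3))
w [255. 453.] red (np.float64(0.1031), np.float32(123.2)) (np.float64(0.1033), np.float32(166.4)) yel (np.float64(0.0511), np.float32(91.9))
s1 [230. 157.] red (np.float64(0.1039), np.float32(68.2)) (np.float64(0.1044), np.float32(100.4)) yel (np.float64(0.0538), np.float32(43.7))
w1 [277. 545.] out
s2 [230. 157.] red (np.float64(0.1039), np.float32(66.3)) (np.float64(0.1045), np.float32(94.3)) yel (np.float64(0.0538), np.float32(42.1))
w2 [192. 258.] red (np.float64(0.1119), np.float32(93.0)) (np.float64(0.1124), np.float32(162.0)) yel (np.float64(0.158), np.float32(77.0))
red px 62 [227 147] [238 165] [234.7 156.2]
yel px 67 [[230, 148], [232, 147], [233, 147], [234, 147], [234, 148], [235, 148], [235, 151], [235, 158], [235, 159], [235, 160], [236, 148], [236, 149], [236, 154], [236, 155], [236, 156], [237, 150], [238, 152], [238, 153], [238, 172], [239, 169], [239, 170], [239, 171], [239, 172], [239, 173], [240, 167], [240, 168], [240, 169], [240, 170], [240, 171], [240, 172], [240, 173], [241, 167], [241, 168], [241, 169], [241, 170], [241, 171], [241, 172], [241, 173], [242, 167], [242, 168]]
0.09 [227.6 148.4] [241.3 167.3]
0.1 [225.2 147.7] [238.9 166.8]
0.11 [222.8 147. ] [236.5 166.2]
0.12 [220.4 146.3] [234.  165.6]
```

Both views put the ring about 51–52 mm above the rest edge. I'll lift about 38 mm, then measure again.

>>> move_arm --targets '[[[0,0,0,0,0,0.004,0],[0,0,0,0,0,0.008,0],[0,0,0,0,0,0.01,0],[0,0,0,0,0,0.01,0],[0,0,0,0,0,0.006,0]]]'

```text
clock: 15.7
tool_pos: [0.6434, 0.2477, 0.2213]
eef_rot: [0.991, -0.131, 0.003, -0.003]
contact_force: [2.9, 2.9, -10.1]
opening: 0.172
```

```bash
cat > m.py <<'E'
from ring import *
st=r.get_state(); print(st['clock'],st['tool_pos'].round(4),st['contact_force'].round(1),round(st['opening'],3), 'draw by TCP',round(st['tool_pos'][2]-.1844,4))
zs=np.arange(.08,.15,.002); zy=np.arange(.06,.13,.002)
s=snap('side');w=snap('wrist')
for n,c in(('s',s),('w',w)):
    print(n,'red',fit(c,'red',CT,.025,.028,.002,zs,True),'yel',fit(c,'yel',CT,.02,.023,.002,zy,True))
np.savez('s3.npz',**s)
O=((8,180,120),(18,255,255)); m=cv2.inRange(cv2.cvtColor(s['frame'],cv2.COLOR_RGB2HSV),*O); q=np.argwhere(m[170:215,125:150])+[170,125]
b=np.array([*CT,0]); print('orange left',len(q),q.mean(0).round(1) if len(q) else 0,[proj(s,b+.035*YU+[0,0,z]).round(1) for z in(.207,.247,.258)])
a=cv2.resize(s['frame'][180:260,115:195,::-1],(560,560),interpolation=3); cv2.imwrite('pics/p9.png',a)
E
python3 m.py
```

```text
15.7 [0.6434 0.2477 0.2213] [  2.9   2.9 -10.1] 0.172 draw by TCP 0.0369
s red (np.float64(0.1048), np.float32(111.6)) yel (np.float64(0.0918), np.float32(48.8))
w red (np.float64(0.1145), np.float32(154.0)) yel (np.float64(0.0902), np.float32(39.2))
orange left 51 [198.2 136.6] [array([208.5, 137.7]), array([197.4, 134.4]), array([194.2, 133.5])]
```

>>> move_arm --targets '[[[0,0,0,0,0,0.004,0],[0,0,0,0,0,0.004,0],[0,0,0,0,0,0.003,0],[0,0,0,0,0,0,0]]]'

```text
clock: 16.2
tool_pos: [0.6434, 0.2477, 0.232]
eef_rot: [0.991, -0.131, 0.003, -0.003]
contact_force: [3.3, 1.6, -9.6]
opening: 0.177
```

```bash
python3 m.py; python3 - <<'E'
from ring import *
c=dict(np.load('s3.npz')); c0=dict(np.load('s2.npz'))
f=c['frame'].astype(int); f0=c0['frame'].astype(int)
for col in(152,154,156,158): print(col,[tuple(f[k,col]) for k in range(231,243)])
print([tuple(f0[k,155]) for k in range(231,252)])
E
```

```text
16.2 [0.6434 0.2477 0.232 ] [ 3.3  1.6 -9.6] 0.177 draw by TCP 0.0476
s red (np.float64(0.1059), np.float32(110.3)) yel (np.float64(0.0973), np.float32(34.4))
w red (np.float64(0.1143), np.float32(150.0)) yel (np.float64(0.1006), np.float32(57.5))
orange left 55 [194.9 135.7] [array([208.5, 137.7]), array([197.4, 134.4]), array([194.2, 133.5])]
152 [(np.int64(136), np.int64(138), np.int64(141)), (np.int64(124), np.int64(126), np.int64(129)), (np.int64(82), np.int64(88), np.int64(91)), (np.int64(57), np.int64(69), np.int64(67)), (np.int64(125), np.int64(73), np.int64(56)), (np.int64(230), np.int64(79), np.int64(54)), (np.int64(234), np.int64(98), np.int64(91)), (np.int64(202), np.int64(154), np.int64(158)), (np.int64(180), np.int64(182), np.int64(186)), (np.int64(175), np.int64(181), np.int64(186)), (np.int64(179), np.int64(182), np.int64(187)), (np.int64(191), np.int64(197), np.int64(205))]
154 [(np.int64(138), np.int64(141), np.int64(143)), (np.int64(113), np.int64(114), np.int64(117)), (np.int64(84), np.int64(87), np.int64(89)), (np.int64(62), np.int64(72), np.int64(73)), (np.int64
[... 1755 characters left out ...]
64(158)), (np.int64(238), np.int64(110), np.int64(110)), (np.int64(204), np.int64(126), np.int64(129)), (np.int64(137), np.int64(127), np.int64(129)), (np.int64(122), np.int64(127), np.int64(130)), (np.int64(109), np.int64(112), np.int64(114)), (np.int64(93), np.int64(96), np.int64(97)), (np.int64(96), np.int64(99), np.int64(100)), (np.int64(78), np.int64(82), np.int64(83)), (np.int64(57), np.int64(60), np.int64(58)), (np.int64(84), np.int64(81), np.int64(55)), (np.int64(164), np.int64(156), np.int64(113)), (np.int64(246), np.int64(244), np.int64(227)), (np.int64(255), np.int64(255), np.int64(255)), (np.int64(250), np.int64(249), np.int64(247)), (np.int64(207), np.int64(206), np.int64(209))]
```

View pics/p9.png

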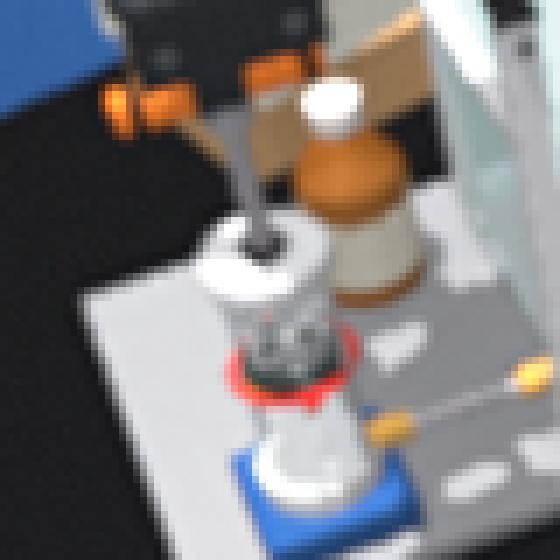

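The view shows the yellow line just going behind the ring's front arc. Draw is 47.6 mm so far. I'll refine the ring height offline with a free radius and centre.

```bash
python3 - <<'E'
from ring import *
from scipy.optimize import minimize
C={n:dict(np.load(n+'.npz')) for n in('s','s1','s2','w')}
def score(kind,names,x,y,z,rad,h,front):
    v=0
    for n in names:
        P=render(C[n],np.array([x,y,0]),z,rad-.001,rad+.001,h,front)
        S=cv2.GaussianBlur(soft(C[n],kind).astype(np.float32),(0,0),.8)
        v+=cv2.remap(S,P[:,1:2].astype(np.float32),P[:,0:1].astype(np.float32),1).mean()
    return v
for names in(['s','s1','s2'],['w'],['s','w']):
    for kind,z0,r0,fr in(('red',.104,.026,False),('yel',.052,.021,True)):
        o=minimize(lambda p:-score(kind,names,CT[0]+(p[0] if not fr else 0),CT[1]+(p[1] if not fr else 0),z0+p[2],r0+p[3],.002,fr),np.zeros(4),method='Nelder-Mead',options=dict(initial_simplex=np.vstack([np.zeros(4),np.eye(4)*.003]),maxfev=150,xatol=1e-4))
        print(names,kind,'dxy',o.x[:2].round(4),'z',round(z0+o.x[2],4),'r',round(r0+o.x[3],4),round(-o.fun,1))
E
```

```text
['s', 's1', 's2'] red dxy [0.0014 0.0013] z 0.1024 r 0.0252 179.3
['s', 's1', 's2'] yel dxy [-0.0272  0.016 ] z 0.0598 r 0.0274 117.0
['w'] red dxy [0.0013 0.0014] z 0.1014 r 0.0265 125.6
['w'] yel dxy [-0.0085  0.0094] z 0.0486 r 0.0198 94.5
['s', 'w'] red dxy [0.0007 0.0009] z 0.1022 r 0.0263 183.2
['s', 'w'] yel dxy [0.0023 0.0022] z 0.0501 r 0.0205 124.7
```

>>> move_arm --targets '[[[0,0,0,0,0,0.002,0],[0,0,0,0,0,0.001,0],[0,0,0,0,0,0,0]]]'

```text
clock: 16.6
tool_pos: [0.6434, 0.2477, 0.2344]
eef_rot: [0.991, -0.131, 0.003, -0.003]
contact_force: [2.7, 2.3, -10.2]
opening: 0.172
```

```bash
python3 m.py; python3 - <<'E'
from ring import *
c=dict(np.load('s3.npz')); f=c['frame'].astype(int)
for col in range(150,164,2): print(col,[tuple(map(int,f[k,col])) for k in range(230,240)])
for z in(.098,.100,.102,.104):
  for rr in(.021,.0262): P=proj(c,np.array([*CT,z])+rr*np.append((c['T'][:2,3]-CT)/np.linalg.norm(c['T'][:2,3]-CT),0)); print(z,rr,P.round(1))
# sash check
m=cv2.inRange(cv2.cvtColor(c['frame'],cv2.COLOR_RGB2HSV),(100,150,70),(125,255,255))
b=np.array([.5095,.034,.15]); 
for col in(222,230,238,246): q=np.argwhere(m[190:225,col])+190; print(col,q.min() if len(q) else 0,q.max() if len(q) else 0)
print([proj(c,b+k*YU).round(1) for k in(.065,-.065)])
E
```

```text
16.6 [0.6434 0.2477 0.2344] [  2.7   2.3 -10.2] 0.172 draw by TCP 0.05
s red (np.float64(0.106), np.float32(107.2)) yel (np.float64(0.102), np.float32(53.4))
w red (np.float64(0.1144), np.float32(145.3)) yel (np.float64(0.103), np.float32(51.3))
orange left 62 [194.2 135.3] [array([208.5, 137.7]), array([197.4, 134.4]), array([194.2, 133.5])]
150 [(122, 117, 120), (101, 102, 103), (95, 98, 86), (119, 114, 82), (180, 140, 97), (247, 128, 85), (255, 119, 103), (244, 166, 170), (215, 202, 209), (209, 214, 220)]
152 [(122, 125, 128), (110, 112, 115), (100, 103, 107), (72, 80, 83), (55, 63, 63), (144, 84, 57), (246, 103, 57), (243, 109, 91), (205, 154, 157), (180, 181, 187)]
154 [(108, 111, 113), (115, 116, 118), (141, 143, 144), (112, 117, 119), (60, 70, 73), (105, 70, 56), (213, 102, 50), (242, 119, 98), (232, 187, 191), (220, 221, 226)]
156 [(145, 147, 149), (112, 115, 116), (111, 115, 116), (91, 98, 99), (56, 67, 69), (123, 75, 60), (233, 105, 56), (240, 123, 103), (225, 184, 188), (213, 214, 218)]
158 [(133, 135, 137), (127, 130, 132), (115, 118, 119), (84, 92, 92), (95, 97, 94), (176, 98, 83), (253, 81, 60), (245, 92, 87), (217, 155, 157), (201, 198, 199)]
160 [(96, 100, 101), (81, 85, 88), (56, 64, 67), (63, 65, 61), (150, 87, 69), (251, 97, 72), (255, 93, 80), (238, 104, 103), (206, 153, 153), (207, 200, 199)]
162 [(64, 69, 72), (58, 62, 62), (104, 79, 55), (188, 100, 52), (243, 99, 56), (238, 109, 100), (220, 170, 176), (206, 205, 209), (207, 213, 218), (208, 214, 217)]
0.098 0.021 [236.8 158.6]
0.098 0.0262 [238.  158.9]
0.1 0.021 [236.4 158.5]
0.1 0.0262 [237.5 158.8]
0.102 0.021 [235.9 158.3]
0.102 0.0262 [237.  158.6]
0.104 0.021 [235.4 158.2]
0.104 0.0262 [236.5 158.5]
222 211 215
230 209 212
238 206 209
246 204 206
[array([214.4, 218.4]), array([200.8, 256.6])]
```

At 50 mm draw the yellow line is just merging with the red ring: edge at about 0.102–0.103, ring at 0.102–0.1035. The sash bar still matches z = 0.15. The grip is holding, so I'll hand the job in.

```bash
python3 -c "
from plant import r
s=r.get_state(); print(s['tool_pos'],s['opening'],s['contact_force']); print(r.finish_job())"
```

```text
[0.64340906 0.24771466 0.23438785] 0.17528712129831617 [  2.78794311   2.66074858 -10.04523486]
the job is handed in; nothing more can be done
None
```

The sash is shut and the pump is drawn to about the set ring. I handed the job in at 16.6 s, still holding the T handle. No verdict came back.

- **Sash:** I pushed it down by its blue bar with closed fingertips at 3–4 N until it stopped hard. The force peaked at about 33 N in z (about 35 N in all) at the stop. In the last side picture the bar still matched its shut height of about 0.15 m.
- **Pump:** The gripper held the orange bar at an opening of about 15.5 mm (bar 16 mm) with a steady spring pull of about 10 N. The rod is drawn 50 mm by the tool position, and the handle in the side picture suggests nearer 51 mm. That puts the yellow line at about 0.102–0.103 m.
- **Ring match:** My picture estimates for the ring ranged from 0.101 to 0.104 m, which needs a draw of about 50–52 mm. The match is therefore good to about 1–2 mm, most likely level or slightly below. In the last pictures the yellow line was merging with the ring.
- **Checks that disagreed:** The fingertips acted about 15–19 mm behind the TCP, not 11 mm ahead of it as `r.finger_overhang` says. I set the contact heights from the observed contact instead. Ring fits from the last wrist pictures read about 0.114 m; I ignored them because the gripper and handle block the view.
- **Other items:** I didn't touch anything else on purpose, but I made no final check that the other things on the bench had stayed in place.

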